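# Lay out the power-stage parts on the two test jigs

### The job

Set up the test bench for the next power stage: put the finned heat sink squarely on the rectangular mark of the clamp jig, the black relay block centred on top of it with its long side along the heat sink's long side, and stand the capacitor can on the round mark to the left of the heat sink. On the other jig, stand the transformer upright on the plate midway between the two steel posts, its long side running from post to post. Let go of everything and leave the multimeter, the paste jar and the screwdriver where they are.

Things in the scene. Friction and masses are not known exactly. Their poses are not given: they have to be found in the camera images.
- clamp_jig: Fixed orange jig, bed 95 (x) x 190 (y) x 25 mm high; origin centre of underside, y to the robot's left, x away (yaw within 0.25 rad). Open toggle clamp with red handle on its right end, y -62 to -142 mm, 95 mm high. Two flush black marks on the bed: rectangle 60 (x) x 80 (y) mm at x 0, y -12 mm for the heat sink; disc, 42 mm across, at x 0, y +62 mm for the capacitor.
- post_jig: Fixed orange plate 90 (x) x 120 (y) x 20 mm high with two upright steel posts, 12 mm thick and 60 mm tall above the plate, at x 0, y -48 and +48 mm (84 mm clear between them). Origin at the centre of its underside, axes as for the clamp jig (turned by at most 0.25 rad).
- heat_sink: Loose aluminium heat sink with upright fins, 54 (x) x 74 (y) x 35 mm high, about 0.16 kg; the fins run along y and their tops form a flat seat. Rigid, can be gripped across x on the outer fins. Origin at the centre of its underside, z up. Starts standing on the bench, turned by at most 0.5 rad.
- relay: Loose solid-state relay: black plastic block on a thin metal base, four brass screw terminals on top, 44 (x) x 58 (y) x 24 mm high, about 0.09 kg. Origin at the centre of its underside, z up. Starts on the bench, turned by at most 0.5 rad.
- capacitor: Loose capacitor can: upright black-sleeved cylinder with aluminium top, 36 mm in diameter, 60 mm tall, about 0.07 kg. Origin at the centre of its underside, z up. Starts standing on the bench.
- transformer: Loose transformer, about 0.45 kg, 46 (x) x 60 (y) x 50 mm high: steel foot plate 46 x 60 x 4 mm, dark steel core 26 (x) x 60 (y) mm up to 50 mm, and a copper winding 46 (x) x 36 (y) mm from 9 to 43 mm height that can be gripped across x. Origin at the centre of its underside, z up. Starts standing on the bench, turned by at most 0.5 rad.
- multimeter: Bystander: loose yellow multimeter lying on the bench, 150 (x) x 75 (y) x 45 mm high with its dial. Origin at the centre of its underside. To be left alone.
- paste_jar: Bystander: loose small closed jar, 54 mm in diameter, 50 mm tall. Origin at the centre of its underside. To be left alone.
- screwdriver: Bystander: loose screwdriver lying on the bench beyond the jigs, roughly across the robot's view. Origin on the bench under it. To be left alone.
Mind the look-alikes: they are no part of the job. What is shaped like the relay but brown is not meant.

How it is judged:
At the end, for the whole second after the job is handed in: Heat sink on the rectangle, capacitor upright on the disc, transformer upright midway between the posts: each within 12 mm along each jig axis; relay flat on the heat sink within 10 mm of its centre. All but the capacitor within 0.2 rad of square. All at rest, bystanders within 20 mm (x of heat_sink in the frame of clamp_jig between -0.012 and 0.012 m and y of heat_sink in the frame of clamp_jig between -0.024 and 0 m and z of heat_sink in the frame of clamp_jig between 0.02 and 0.03 m and angle between each of heat_sink, relay, capacitor, transformer's own z axis and vertical below 0.1 rad and linear speed of each of heat_sink, relay, capacitor, transformer below 0.02 m/s and angular speed of each of heat_sink, relay, capacitor, transformer below 0.2 rad/s and angle between the x axis of heat_sink and the x axis of clamp_jig, either way round below 0.2 rad and x of relay in the frame of heat_sink between -0.01 and 0.01 m and y of relay in the frame of heat_sink between -0.01 and 0.01 m and z of relay in the frame of heat_sink between 0.03 and 0.04 m and angle between the x axis of relay and the x axis of heat_sink, either way round below 0.2 rad and x of capacitor in the frame of clamp_jig between -0.012 and 0.012 m and y of capacitor in the frame of clamp_jig between 0.05 and 0.074 m and z of capacitor in the frame of clamp_jig between 0.02 and 0.03 m and x of transformer in the frame of post_jig between -0.012 and 0.012 m and y of transformer in the frame of post_jig between -0.012 and 0.012 m and z of transformer in the frame of post_jig between 0.015 and 0.025 m and angle between the x axis of transformer and the x axis of post_jig, either way round below 0.2 rad); the robot touches nothing.
It fails at once if the multimeter is moved (more than 20 mm) (distance of multimeter from where it was at the start of the episode above 0.02 m).
It fails at once if the paste jar is moved (more than 20 mm) (distance of paste_jar from where it was at the start of the episode above 0.02 m).
It fails at once if the screwdriver is moved (more than 20 mm) (distance of screwdriver from where it was at the start of the episode above 0.02 m).
It also fails if it takes over 112 s, if anything falls off the work surface, if the arm or the gripper's body presses on something with over 40 N, if the wrist force passes 120 N, or if a joint passes its speed limit or range.

### The arm

A 7-joint arm with a two-finger parallel gripper is mounted at the origin on the work surface. World frame = base frame: x ahead of the robot, y to its left, z up, the work surface at z = 0. Lengths are in m, angles in rad, forces in N, time in s.
With the tool pointing down it reaches from about 0.35 to 0.9 m from the base axis. Payload 7.2 kg.
Tool frame: the origin (TCP) lies where the fingers leave the gripper's body, on its centre line; the fingertips stand 80 mm ahead of it and the grasp point (between the pads) lies 61 mm ahead of it; z points along the fingers, x is the direction in which the jaws open and shut, and the axes are right-handed (so a half turn about z gives the same grasp; the last joint's range is limited). The gripper opens to 88 mm and grips with 3 to 60 N. Pads are 20 mm wide; open, the fingers measure 115 mm over their backs; the gripper's body (75 mm by 178 mm) begins 61 mm behind the grasp point.
Start: joints at [1.097, 0.411, -0.013, 1.596, 0.006, 1.134, -0.082], TCP at [0.247, -0.574, 0.303] pointing down, gripper open.
Joint ranges: [-2.95, 2.95], [-0.29, 1.99], [-1.47, 1.44], [0.14, 2.54], [-1.03, 4.17], [0.13, 1.85], [-2.86, 2.86]. Speed limits (rad/s): [2.39, 2.39, 3.01, 3.01, 3.14, 3.14, 3.14].

### API

Orientations are given as a rotation vector (axis times angle).
In Python, from bench import bot, viewer gives the robot as it stands. The module is installed in compiled form; this text tells all that it offers.
- The arm moves only by the tool drive_tool, never from a script. Its arguments are lists of equal length, an entry for each row: "rotation": the turn, a rotation vector about the world's x, y, z in units of 8 degrees (1.0 is 8 degrees), a list of three; "offset": the shift along the world's x, y, z in cm, a list of three; "jaw": the opening in per cent of the stroke, from 0 (shut) to 100 (fully open). A call has 1 to 12 rows; each row is the pose to reach, as a shift and turn from the pose commanded when the call began; what a row does not reach only later rows make up. A row lasts 1/8 s, in which the tool goes at most 62.5 mm and 10.7 degrees, less where a joint would pass 70% of its speed; a pose out of reach is approached as far as the arm can. A call with a gripper value outside its range is refused whole. The fingers move at their own pace and stop on an object; "squeeze" is the grip in N (left out, the last holds). Time passes only in rows, so rows that repeat a pose let the fingers close. It gives the time, the measured TCP pose, the force and the opening at its end, in the units of the state.
- bot.get_obs(): the state, without advancing time (a new reading comes with each control period).
- viewer.read_camera(name): name is "scene" or "top"; returns the picture (480x640x3 uint8, red, green, blue); there is no depth.
- viewer.camera_info(name): a dict with "K" (3x3 intrinsics, pixels), "rvec" (rotation vector, rad) and "tvec" (3), from world to camera coordinates, as OpenCV has them. Camera axes: x right, y down, z forward; pixel columns grow to the right and rows downward; lengths in m; the calibration is good to about 2 mm. A picture is of the moment at which its call begins. camera_info takes no time and is no camera call.
- bot.job_done(): hands the job in, once; it reports no verdict.
The state is a dict: "time_s": time; "q": joint angles; "joint_velocities": joint speeds; "joint_efforts": joint torques, N m; "position": TCP position; "eef_rot": TCP orientation; "force": force on the tool from outside, world axes, zero at the start; "ft_torque": the same for the moment, N m; "width": opening from 0.0 (shut) to 1.0 (fully open).
Only numpy, scipy, OpenCV 4.12 (cv2) and the standard library are available. Lean on these libraries where they do the work, as an engineer would, in place of code of your own. Each camera call takes 0.05 s, during which the arm holds its last target. There are 200 camera calls.

## Working session

There is one attempt and no reset: what is moved stays moved. The work goes in short steps, Python scripts to look and compute and a tool call to move; the robot and the scene stay as the last step left them, time stands still between calls to the robot, and variables do not carry over. Pictures are saved under pics/ and viewed, about 12 in all and at most 16, crops included, and the job is handed in when it is done.

Besides the shell and the picture viewer there is one more tool, called after "Call:" as name(argument=value, ...), one argument or row to a line, values as JSON. drive_tool: Moves the arm, as the interface text tells. Its arguments: {"type":"object","properties":{"rotation":{"type":"array"},"offset":{"type":"array"},"jaw":{"type":"array"},"squeeze":{"type":"number"}},"required":["rotation","offset","jaw"]}

```bash
mkdir -p pics
cat > h.py <<'E'
import numpy as np, cv2
from bench import bot, viewer
def snap(cam,fn):
    im=viewer.read_camera(cam); cv2.imwrite(fn,im[:,:,::-1]); return im
def cal(cam):
    c=viewer.camera_info(cam); R=cv2.Rodrigues(np.array(c['rvec'],float))[0]
    return np.array(c['K'],float),R,np.array(c['tvec'],float).ravel()
def px2w(cam,uv,z):
    K,R,t=cal(cam); uv=np.atleast_2d(np.array(uv,float))
    d=(np.linalg.inv(K)@np.c_[uv,np.ones(len(uv))].T).T@R; o=-R.T@t
    return o+d*((z-o[2])/d[:,2])[:,None]
def w2px(cam,p):
    K,R,t=cal(cam); q=(K@(R@np.atleast_2d(p).T+t[:,None])).T
    return q[:,:2]/q[:,2:]
E
python3 - <<'E'
from h import *
for c in('top','scene'):
    snap(c,f'pics/{c}0.png'); K,R,t=cal(c); print(c,K[0],K[1],-R.T@t,R[2])
o=bot.get_obs(); print({k:np.round(v,3) for k,v in o.items()})
E
```

```text
top [454.89970998   0.         319.07458691] [  0.         454.89970998 239.10221459] [ 0.50405954 -0.02794341  1.07906702] [ 0.11810791  0.01786088 -0.99284012]
scene [459.63819764   0.         321.89807112] [  0.         459.63819764 239.60011653] [1.21810391 0.49158953 0.57663278] [-0.64055744 -0.53103808 -0.55469336]
{'time_s': np.float64(0.1), 'q': array([ 1.097,  0.412, -0.013,  1.597,  0.006,  1.134, -0.082]), 'joint_velocities': array([-0.   , -0.003, -0.   , -0.004,  0.001,  0.   , -0.001]), 'joint_efforts': array([ 2.0000e-03, -5.8910e+01,  6.4300e-01, -2.9171e+01, -5.4000e-02,
        1.4000e-02,  0.0000e+00]), 'position': array([ 0.247, -0.574,  0.302]), 'eef_rot': array([-2.623e+00,  1.728e+00,  2.000e-03]), 'force': array([0.127, 0.217, 0.123]), 'ft_torque': array([-0.019,  0.001,  0.012]), 'width': np.float64(1.001)}
```

View pics/top0.png

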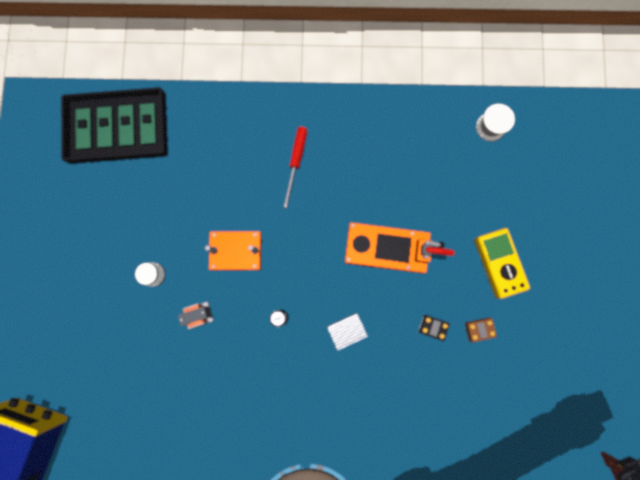

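View pics/scene0.png

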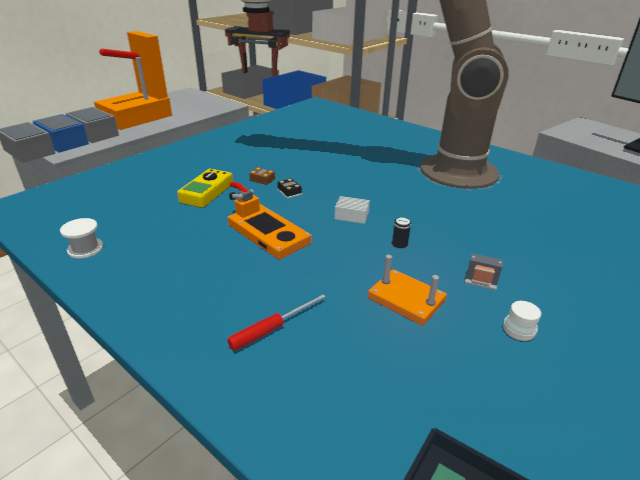

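The top view shows the clamp jig at (388,248), post jig at (235,250), heat sink at (348,331), capacitor at (278,318), transformer at (196,316), paste jar at (149,274) and multimeter at (503,263). There are two relay candidates, a black one at (434,327) and a brown one at (481,330). The black one fits the description. I'll confirm that in an enlarged crop and measure everything.

```bash
cat > m.py <<'E'
from h import *
im=cv2.imread('pics/top0.png'); hsv=cv2.cvtColor(im,cv2.COLOR_BGR2HSV)
H,S,V=[hsv[:,:,i].astype(int) for i in range(3)]
table=(H>92)&(H<112)&(S>120)
def obj(name,roi,mask,z,mm=None):
    x0,y0,x1,y1=roi; m=np.zeros_like(V,np.uint8); m[y0:y1,x0:x1]=(mask[y0:y1,x0:x1]*255)
    c=max(cv2.findContours(m,cv2.RETR_EXTERNAL,cv2.CHAIN_APPROX_NONE)[0],key=cv2.contourArea)
    w=px2w('top',c[:,0,:],z)[:,:2]
    r=cv2.minAreaRect((w*1000).astype(np.float32)); b=cv2.boxPoints(r)
    e=b[1]-b[0],b[2]-b[1]; l=max(e,key=np.linalg.norm); a=np.degrees(np.arctan2(l[1],l[0]))%180-90
    print(name,'ctr',np.round(r[0],1),'size',np.round(sorted(r[1]),1),'long-axis yaw from y deg',round(a,1), 'px',c[:,0].min(0),c[:,0].max(0))
obj('clampjig',(335,210,432,285),(H<22)&(S>180)&(V>150),.025)
obj('rect',(372,228,415,270),V<90,.025)
obj('disc',(350,230,373,257),V<90,.025)
obj('postjig',(200,220,270,280),(H<22)&(S>180)&(V>150),.02)
obj('sink',(320,305,375,358),~table&(S<90)&(V>120),.035)
obj('relay',(412,308,457,347),~table,.02)
obj('captop',(265,305,292,330),(S<90)&(V>140),.06)
obj('cap all',(265,305,292,332),~table,.05)
obj('trafo all',(170,295,220,335),~table,.03)
obj('trafo copper',(170,295,220,335),(H<20)&(S>70)&(V>90),.043)
a=cv2.resize(im[295:345,405:505],(800,400),interpolation=2); b=cv2.resize(im[295:340,165:225],(267,200),interpolation=2);c=cv2.resize(im[295:355,255:375],(400,200),interpolation=2)
cv2.imwrite('pics/crop1.png',np.vstack([a,np.hstack([b,c,np.zeros((200,133,3),np.uint8)])]))
E
python3 m.py
```

```text
clampjig ctr [ 613.6 -170.8] size [ 92.7 191.4] long-axis yaw from y deg -5.9 px [346 224] [429 272]
rect ctr [ 613.6 -180.8] size [52.9 73.1] long-axis yaw from y deg -6.8 px [376 235] [409 261]
disc ctr [ 621.5 -106.8] size [31.2 31.5] long-axis yaw from y deg 46.0 px [354 237] [368 250]
postjig ctr [598.6 188.1] size [ 87.2 118. ] long-axis yaw from y deg 1.4 px [210 232] [260 269]
sink ctr [420.7 -77.3] size [60.2 77.9] long-axis yaw from y deg 25.8 px [327 313] [367 350]
relay ctr [ 433.7 -274.9] size [42.4 64.5] long-axis yaw from y deg -16.9 px [418 315] [448 340]
captop ctr [447.7  79.4] size [31.  32.9] long-axis yaw from y deg -42.7 px [270 311] [284 326]
cap all ctr [446.7  77.8] size [35.3 40.3] long-axis yaw from y deg 1.6 px [269 310] [287 326]
trafo all ctr [447. 271.] size [53.4 77.3] long-axis yaw from y deg 19.8 px [178 301] [213 329]
trafo copper ctr [431.4 262. ] size [11.4 40.6] long-axis yaw from y deg 15.4 px [188 319] [205 326]
```

View pics/crop1.png

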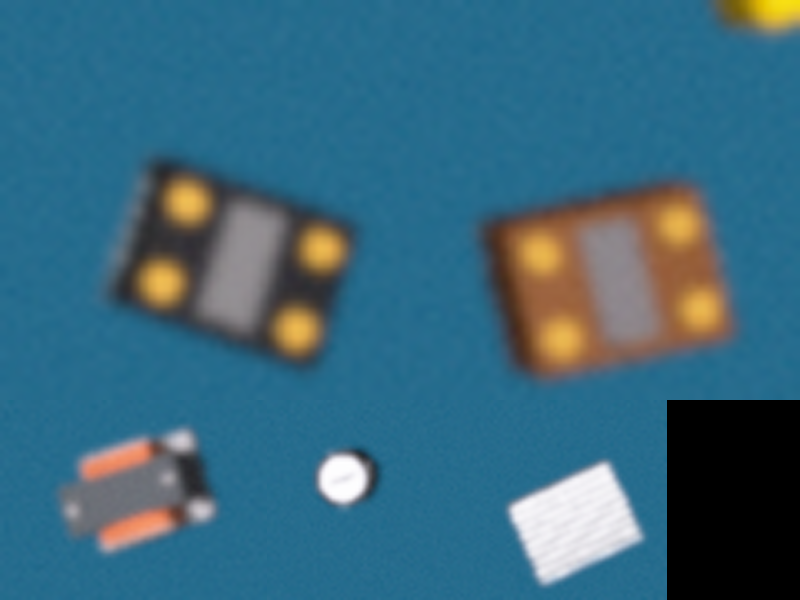

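The crop confirms it: the black relay is at (434,327) and the brown look-alike at (481,330) stays put. I'll refine the relay from its terminals and the transformer from its core and copper, then move.

```bash
cat > m2.py <<'E'
from m import *
print('---')
def blobs(roi,mask,z,n):
    x0,y0,x1,y1=roi; k,l,s,c=cv2.connectedComponentsWithStats(mask[y0:y1,x0:x1].astype(np.uint8))
    i=np.argsort(-s[1:,4])[:n]+1; w=px2w('top',c[i]+[x0,y0],z)[:,:2]*1000
    print(np.round(w,1).tolist(),s[i,4],'mean',np.round(w.mean(0),1)); return w
print('relay terminals');w=blobs((412,308,457,347),(H>12)&(H<32)&(S>120)&(V>120),.022,4)
r=cv2.minAreaRect(w.astype(np.float32)); print(np.round(cv2.boxPoints(r),0).tolist(), np.round(r[0],1))
print('copper');blobs((170,295,220,335),(H<20)&(S>70)&(V>120),.043,2)
obj('core',(170,295,220,335),~table&(S<75)&(V>60)&(V<140),.05)
print('posts tops (steel)');blobs((200,230,270,265),(S<100)&(V>30),.08,2)
K,R,t=cal('top');print(w2px('top',[[.447,.27,.043]]))
E
python3 m2.py | sed -n '/---/,$p'
```

```text
---
relay terminals
[[427.7, -255.0], [438.4, -300.3], [415.5, -293.0], [450.0, -262.7]] [27 26 26 24] mean [ 432.9 -277.7]
[[415.0, -293.0], [438.0, -300.0], [451.0, -262.0], [428.0, -255.0]] [ 433.  -277.7]
copper
[[430.9, 263.8], [462.4, 275.8]] [79 70] mean [446.6 269.8]
core ctr [446.6 265. ] size [47.9 70.7] long-axis yaw from y deg 23.2 px [179 303] [212 325]
posts tops (steel)
[[610.6, 194.8], [597.8, 136.2]] [177  40] mean [604.2 165.5]
[[193.36347386 315.38426346]]
```

Call:
drive_tool(
  rotation=[
    [0,0,11.5],
    [0,0,11.5],
    [0,0,11.5],
    [0,0,11.5],
    [0,0,11.5],
    [0,0,11.5],
    [0,0,11.5],
    [0,0,11.5],
    [0,0,11.5],
    [0,0,11.5],
    [0,0,11.5],
    [0,0,11.5],
  ],
  offset=[
    [17.4,49.7,-14],
    [17.4,49.7,-14],
    [17.4,49.7,-14],
    [17.4,49.7,-14],
    [17.4,49.7,-14],
    [17.4,49.7,-14],
    [17.4,49.7,-14],
    [17.4,49.7,-14],
    [17.4,49.7,-14],
    [17.4,49.7,-14],
    [17.4,49.7,-14],
    [17.4,49.7,-14],
  ],
  jaw=[100,100,100,100,100,100,100,100,100,100,100,100],
  squeeze=25,
)

```text
time_s: 1.6
position: [0.4204, -0.0786, 0.1628]
eef_rot: [3.066, 0.682, -0.0]
force: [-0.9, 0.5, -1.4]
width: 1.0
```

Call:
drive_tool(
  rotation=[
    [0,0,0],
    [0,0,0],
    [0,0,0],
    [0,0,0],
    [0,0,0],
    [0,0,0],
    [0,0,0],
    [0,0,0],
    [0,0,0],
    [0,0,0],
  ],
  offset=[
    [0,0,-3],
    [0,0,-6],
    [0,0,-7.8],
    [0,0,-7.8],
    [0,0,-7.8],
    [0,0,-7.8],
    [0,0,-7.8],
    [0,0,-7.8],
    [0,0,-7.8],
    [0,0,-7.8],
  ],
  jaw=[100,100,100,100,40,40,40,40,40,40],
)

```text
time_s: 2.85
position: [0.4209, -0.0774, 0.085]
eef_rot: [3.065, 0.687, 0.001]
force: [-2.2, -0.5, 5.8]
width: 0.615
```

Call:
drive_tool(
  rotation=[
    [0,0,0],
    [0,0,0],
    [0,0,-1],
    [0,0,-2],
    [0,0,-3],
    [0,0,-3.9],
    [0,0,-3.9],
    [0,0,-3.9],
    [0,0,-3.9],
    [0,0,-3.9],
    [0,0,-3.9],
    [0,0,-3.9],
  ],
  offset=[
    [0,0,4],
    [0,0,9],
    [4,-2,12],
    [8.5,-4.5,12],
    [13.5,-7.5,12],
    [18,-10,12],
    [19.2,-10.5,12],
    [19.2,-10.5,12],
    [19.2,-10.5,8],
    [19.2,-10.5,5],
    [19.2,-10.5,3.5],
    [19.2,-10.5,3.5],
  ],
  jaw=[30,30,30,30,30,30,30,30,30,30,30,30],
)

```text
time_s: 4.35
position: [0.6117, -0.1816, 0.1192]
eef_rot: [-3.137, 0.161, 0.003]
force: [-0.6, -0.1, -0.8]
width: 0.613
```

Run:
```python
from h import *
a=snap('top','pics/top1.png');b=snap('scene','pics/scene1.png')
A=cv2.resize(a[195:295,315:475],(800,500)[:2],interpolation=2);B=cv2.resize(b[160:280,190:390],(800,480))
cv2.imwrite('pics/c2.png',cv2.resize(np.vstack([A,B]),(480,588))[:,:,::-1]); print(bot.get_obs()['width'])
```

```text
0.6156565388891008
```

View pics/c2.png

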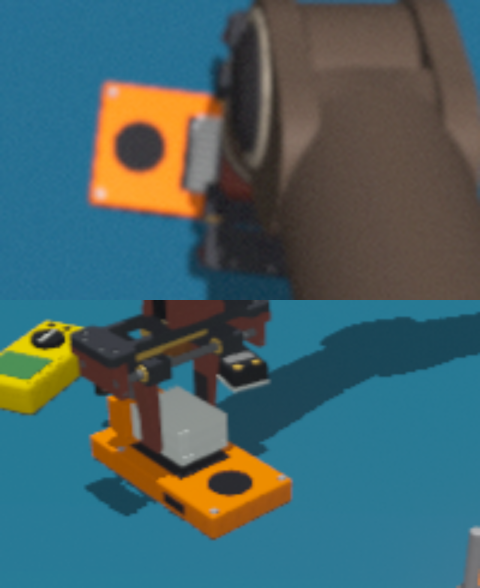

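The top view shows the round mark clear at (140,147) in the crop, and the scene view shows the heat sink hovering over the rectangle. Next I lower it, release and lift.

Call:
drive_tool(
  rotation=[
    [0,0,0],
    [0,0,0],
    [0,0,0],
    [0,0,0],
    [0,0,0],
    [0,0,0],
    [0,0,0],
    [0,0,0],
    [0,0,0],
    [0,0,0],
  ],
  offset=[
    [0,0,-0.5],
    [0,0,-0.9],
    [0,0,-0.9],
    [0,0,-0.9],
    [0,0,-0.9],
    [0,0,-0.9],
    [0,0,2],
    [0,0,6],
    [0,0,12],
    [0,0,12],
  ],
  jaw=[30,30,30,85,85,85,85,85,85,85],
)

```text
time_s: 5.7
position: [0.6151, -0.1824, 0.2452]
eef_rot: [3.135, -0.163, 0.014]
force: [-0.1, -0.2, -0.8]
width: 0.848
```

Call:
drive_tool(
  rotation=[
    [0,0,-0.5],
    [0,0,-1.5],
    [0,0,-1.5],
    [0,0,-1.5],
    [0,0,-1.5],
    [0,0,-1.5],
    [0,0,-1.5],
    [0,0,-1.5],
  ],
  offset=[
    [-5,-2.5,0],
    [-10,-5,0],
    [-15,-8,-2],
    [-18,-9.6,-6],
    [-18,-9.6,-8],
    [-18,-9.6,-8],
    [-18,-9.6,-8],
    [-18,-9.6,-8],
  ],
  jaw=[85,85,85,85,85,85,85,85],
)

```text
time_s: 6.7
position: [0.4336, -0.2781, 0.1605]
eef_rot: [3.103, -0.488, 0.002]
force: [0.6, 0.4, 0.5]
width: 0.851
```

Run:
```python
from h import *
a=snap('top','pics/top2.png');b=snap('scene','pics/scene2.png')
A=cv2.resize(a[195:355,315:475],(588,588),interpolation=2)
B=cv2.resize(b[160:260,220:320],(200,200))
C=np.zeros((588,200,3),np.uint8);C[:200]=B
cv2.imwrite('pics/c3.png',np.hstack([A,C])[:,:,::-1]); o=bot.get_obs();print(o['position'],o['eef_rot'])
```

```text
[ 0.43333427 -0.27815373  0.16034965] [ 3.10281534e+00 -4.88945348e-01  1.92731940e-03]
```

View pics/c3.png

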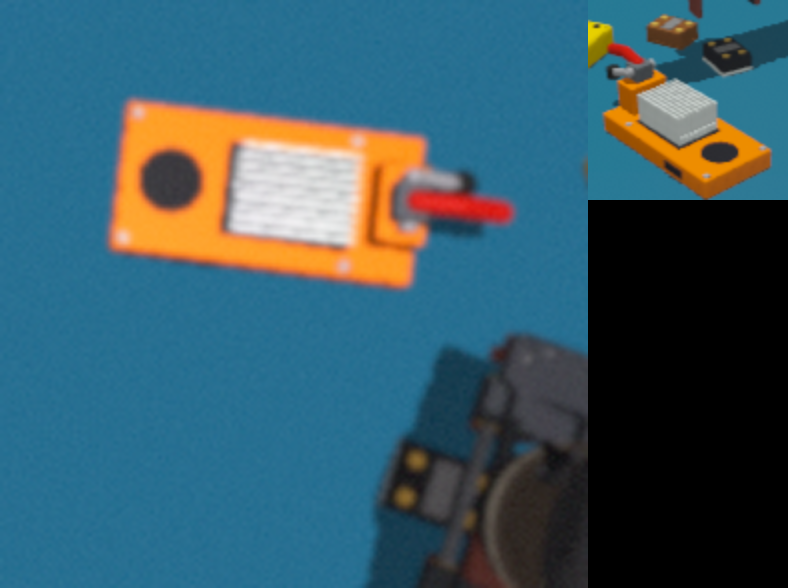

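The crop shows the sink sitting square on the rectangle, with top corners at about (240,138) and (352,247). The gripper straddles the black relay. I'll compute the sink centre, then grip the relay.

Run:
```python
from h import *
im=cv2.imread('pics/top2.png').astype(int); m=((im.min(2)>125)*255).astype(np.uint8)
r=np.zeros_like(m); r[228:266,374:417]=m[228:266,374:417]; r=cv2.morphologyEx(r,cv2.MORPH_CLOSE,np.ones((3,3)))
c=max(cv2.findContours(r,0,1)[0],key=cv2.contourArea)
w=px2w('top',c[:,0],.06)[:,:2]*1000; print(cv2.minAreaRect(w.astype(np.float32)))
p=np.array([[240,138],[365,150],[352,247],[228,235]])/3.675+[315,195]-.36
w=px2w('top',p,.06)*1000;print(w.round(1),w.mean(0))
```

```text
((615.9111938476562, -180.77394104003906), (78.1022720336914, 67.932861328125), 85.05237579345703)
[[ 644.3 -146.5   60. ]
 [ 638.7 -223.    60. ]
 [ 579.  -215.2   60. ]
 [ 584.5 -139.8   60. ]] [ 611.63775872 -181.11991649   60.        ]
```

Call:
drive_tool(
  rotation=[
    [0,0,0],
    [0,0,0],
    [0,0,0],
    [0,0,0],
    [0,0,0],
    [0,0,0],
    [0,0,0],
    [0,0,0],
    [0,0,0],
    [0,0,0],
  ],
  offset=[
    [0,0,-3],
    [0,0,-6],
    [0,0,-7.7],
    [0,0,-7.7],
    [0,0,-7.7],
    [0,0,-7.7],
    [0,0,-7.7],
    [0,0,-7.7],
    [0,0,-7.7],
    [0,0,-7.7],
  ],
  jaw=[85,85,85,85,30,30,30,30,30,30],
)

```text
time_s: 8.05
position: [0.4329, -0.2784, 0.0831]
eef_rot: [3.103, -0.49, 0.001]
force: [-1.6, 0.5, 4.8]
width: 0.5
```

Call:
drive_tool(
  rotation=[
    [0,0,0],
    [0,0,0],
    [0,0,0.5],
    [0,0,1],
    [0,0,1.5],
    [0,0,1.5],
    [0,0,1.5],
    [0,0,1.5],
    [0,0,1.5],
    [0,0,1.5],
    [0,0,1.5],
    [0,0,1.5],
  ],
  offset=[
    [0,0,4],
    [0,2,9],
    [0,6,14],
    [4,9.6,15],
    [9,9.6,15],
    [14,9.6,15],
    [18,9.6,15],
    [18,9.6,12],
    [18,9.6,9],
    [18,9.6,7.5],
    [18,9.6,7],
    [18,9.6,7],
  ],
  jaw=[30,30,30,30,30,30,30,30,30,30,30,30],
)

```text
time_s: 9.55
position: [0.613, -0.1823, 0.1532]
eef_rot: [3.137, -0.163, 0.001]
force: [-0.3, 0.1, -1.4]
width: 0.501
```

Run:
```python
from h import *
b=snap('scene','pics/scene3.png')
cv2.imwrite('pics/c4.png',cv2.resize(b[160:270,200:340],(700,550),interpolation=2)[:,:,::-1]); o=bot.get_obs();print(o['position'],o['eef_rot'],o['width'])
```

```text
[ 0.61317456 -0.18235558  0.15363527] [ 3.13709028e+00 -1.63150075e-01  2.15810378e-03] 0.4995552177038272
```

View pics/c4.png

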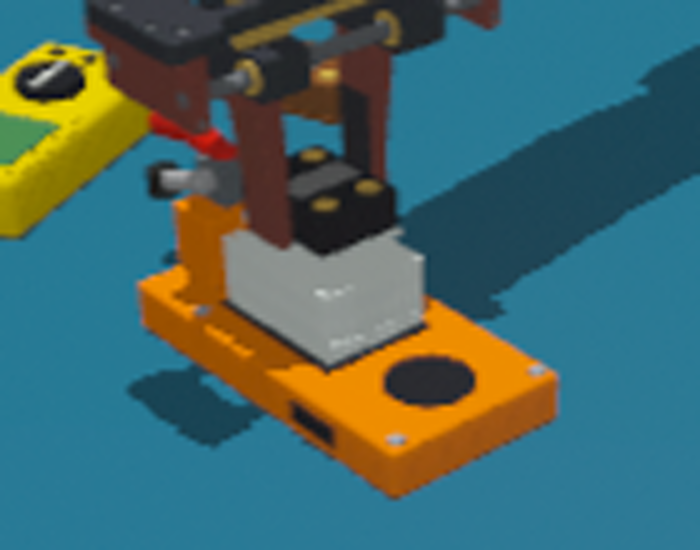

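The relay hovers level over the sink at about (340,210) in the crop. I'll lower and release it.

Call:
drive_tool(
  rotation=[
    [0,0,0],
    [0,0,0],
    [0,0,0],
    [0,0,0],
    [0,0,0],
    [0,0,0],
    [0,0,0],
    [0,0,0],
    [0,0,0],
    [0,0,0],
  ],
  offset=[
    [0,0,-0.5],
    [0,0,-0.9],
    [0,0,-1.0],
    [0,0,-1.0],
    [0,0,-1.0],
    [0,0,-1.0],
    [0,0,-1.0],
    [0,0,3],
    [0,0,8],
    [0,0,8],
  ],
  jaw=[30,30,30,30,70,70,70,70,70,70],
)

```text
time_s: 10.85
position: [0.6147, -0.1824, 0.237]
eef_rot: [3.136, -0.163, 0.011]
force: [0.7, 0.8, 0.7]
width: 0.695
```

Call:
drive_tool(
  rotation=[
    [0,0,0],
    [0,0,0],
    [0,0,0],
    [0,0,0],
    [0,0,0],
    [0,0,0],
    [0,0,0],
    [0,0,0],
  ],
  offset=[
    [-3,5,0],
    [-6,10,0],
    [-9,15,0],
    [-12,20,-2],
    [-15,24,-4],
    [-16.5,26.1,-5],
    [-16.5,26.1,-5],
    [-16.5,26.1,-5],
  ],
  jaw=[80,80,80,80,80,80,80,80],
)

```text
time_s: 11.85
position: [0.4482, 0.0781, 0.1826]
eef_rot: [3.137, -0.164, 0.0]
force: [-0.1, -0.3, 0.6]
width: 0.801
```

Run:
```python
from h import *
a=snap('top','pics/top4.png');b=snap('scene','pics/scene4.png')
A=cv2.resize(a[215:335,260:440],(750,500),interpolation=2)[:,:400*1]
A=cv2.resize(a[220:345,255:435],(792,550),interpolation=2)
A[400:,560:]=cv2.resize(b[170:250,215:340],(232,150))
cv2.imwrite('pics/c5.png',A[:,:,::-1]); o=bot.get_obs();print(o['position'],o['width'])
```

```text
[0.44854292 0.07777252 0.1827917 ] 0.7986490147153231
```

View pics/c5.png

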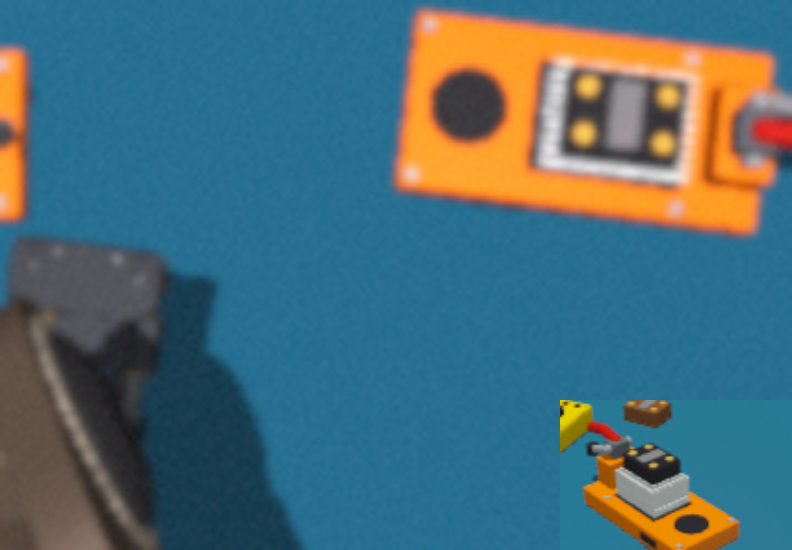

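The relay sits flat on the sink in the crop, terminals spanning (582–668, 85–143). I'll measure it and grip the capacitor.

Run:
```python
from h import *
im=cv2.imread('pics/top4.png'); h=cv2.cvtColor(im,cv2.COLOR_BGR2HSV).astype(int)
H,S,V=h[...,0],h[...,1],h[...,2]
x0,y0,x1,y1=382,232,411,258
m=((H>12)&(H<32)&(S>90)&(V>120))[y0:y1,x0:x1].astype(np.uint8)
k,l,s,c=cv2.connectedComponentsWithStats(m); i=np.argsort(-s[1:,4])[:4]+1
w=px2w('top',c[i]+[x0,y0],.082)[:,:2]*1000; print(w.round(1),s[i,4],w.mean(0))
p=np.array([[548,58],[700,75],[687,187],[535,168]])/4.4+[255,220]-.4
q=px2w('top',p,.06)*1000; print(q.mean(0))
```

```text
[[ 639.9 -184.5]
 [ 602.8 -160.2]
 [ 626.4 -162.5]
 [ 622.2 -202.5]] [92 32 31 31] [ 622.82456192 -177.4341673 ]
[ 610.92179562 -180.41942878   60.        ]
```

Call:
drive_tool(
  rotation=[
    [0,0,0],
    [0,0,0],
    [0,0,0],
    [0,0,0],
    [0,0,0],
    [0,0,0],
    [0,0,0],
    [0,0,0],
    [0,0,0],
    [0,0,0],
    [0,0,0],
  ],
  offset=[
    [0,0,-3],
    [0,0,-6],
    [0,0,-8.7],
    [0,0,-8.7],
    [0,0,-8.7],
    [0,0,-8.7],
    [0,0,-8.7],
    [0,0,-8.7],
    [0,0,-8.7],
    [0,0,-8.7],
    [0,0,-8.7],
  ],
  jaw=[80,80,80,80,20,20,20,20,20,20,20],
  squeeze=20,
)

```text
time_s: 13.32
position: [0.448, 0.0788, 0.0962]
eef_rot: [3.137, -0.163, 0.001]
force: [-0.6, -1.5, 7.4]
width: 0.406
```

Call:
drive_tool(
  rotation=[
    [0,0,0],
    [0,0,0],
    [0,0,0],
    [0,0,0],
    [0,0,0],
    [0,0,0],
    [0,0,0],
    [0,0,0],
    [0,0,0],
    [0,0,0],
    [0,0,0],
    [0,0,0],
  ],
  offset=[
    [0,0,4],
    [0,0,8],
    [3,-4,10],
    [7,-8,10],
    [11,-12,10],
    [15,-16,10],
    [17.3,-18.7,9],
    [17.3,-18.7,7],
    [17.3,-18.7,5],
    [17.3,-18.7,3.5],
    [17.3,-18.7,3.2],
    [17.3,-18.7,3.2],
  ],
  jaw=[20,20,20,20,20,20,20,20,20,20,20,20],
)

```text
time_s: 14.82
position: [0.6207, -0.1077, 0.1278]
eef_rot: [-3.137, 0.162, -0.0]
force: [0.3, -0.3, -0.4]
width: 0.41
```

Run:
```python
from h import *
b=snap('scene','pics/scene5.png')
cv2.imwrite('pics/c6.png',cv2.resize(b[150:270,200:350],(750,600),interpolation=2)[:,:,::-1]); o=bot.get_obs();print(o['position'],o['width'])
print(px2w('top',[[396.4,245.2]],.082))
```

```text
[ 0.62099276 -0.10787935  0.12826102] 0.4059660390337137
[[ 0.6132993 -0.180329   0.082    ]]
```

View pics/c6.png

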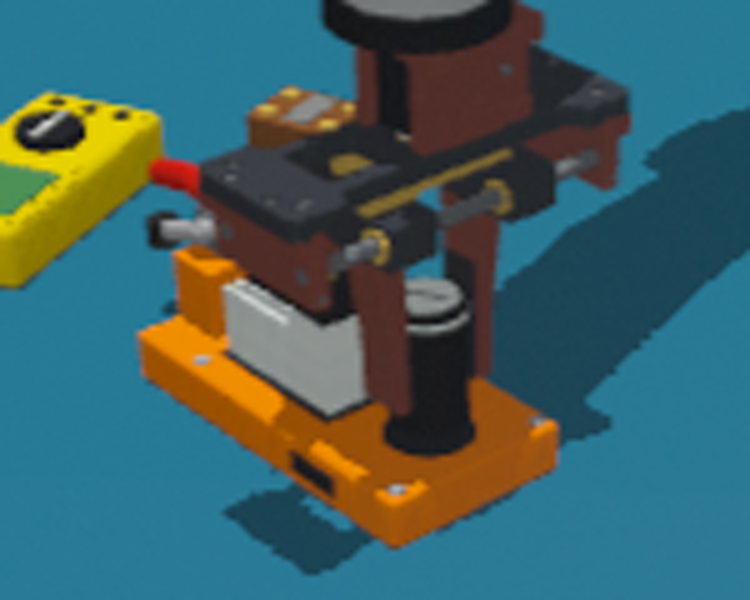

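The capacitor hovers just over the disc at about (430,435) and clears the relay. I'll lower and release it.

Call:
drive_tool(
  rotation=[
    [0,0,0],
    [0,0,0],
    [0,0,0],
    [0,0,0],
    [0,0,0],
    [0,0,0],
    [0,0,0],
    [0,0,0],
    [0,0,0],
    [0,0,0],
    [0,0,0],
  ],
  offset=[
    [0,0,-0.4],
    [0,0,-0.7],
    [0,0,-0.7],
    [0,0,-0.7],
    [0,0,-0.7],
    [0,0,-0.7],
    [0,0,-0.7],
    [0,0,2],
    [0,0,6],
    [0,0,11],
    [0,0,11],
  ],
  jaw=[20,20,20,20,70,70,70,70,70,70,70],
)

```text
time_s: 16.25
position: [0.6227, -0.1082, 0.242]
eef_rot: [3.137, -0.163, 0.012]
force: [0.1, -0.2, -0.2]
width: 0.7
```

Call:
drive_tool(
  rotation=[
    [0,0,0],
    [0,0,0.5],
    [0,0,1.2],
    [0,0,2],
    [0,0,2.7],
    [0,0,3.2],
    [0,0,3.2],
    [0,0,3.2],
    [0,0,3.2],
    [0,0,3.2],
    [0,0,3.2],
  ],
  offset=[
    [-2.5,5.4,0],
    [-5,10.8,0],
    [-7.5,16.2,0],
    [-10,21.6,0],
    [-12.5,27,0],
    [-15,32.4,-2],
    [-17.4,37.7,-4],
    [-17.4,37.7,-5.8],
    [-17.4,37.7,-5.8],
    [-17.4,37.7,-5.8],
    [-17.4,37.7,-5.8],
  ],
  jaw=[90,90,90,90,90,90,90,90,90,90,90],
)

```text
time_s: 17.62
position: [0.4477, 0.2678, 0.1802]
eef_rot: [3.096, 0.532, 0.002]
force: [-0.2, -0.1, -0.5]
width: 0.901
```

Run:
```python
from h import *
a=snap('top','pics/top6.png');b=snap('scene','pics/scene6.png')
A=cv2.resize(a[215:290,340:460],(480,300),interpolation=2)
B=cv2.resize(b[200:350,360:560],(800,600),interpolation=2)
B[:180,:288]=cv2.resize(A,(288,180))
cv2.imwrite('pics/c7.png',B[:,:,::-1]); o=bot.get_obs();print(o['position'],o['eef_rot'])
```

```text
[0.4474427  0.26805784 0.18021976] [-3.09593559e+00 -5.33302610e-01 -1.67285684e-03]
```

View pics/c7.png

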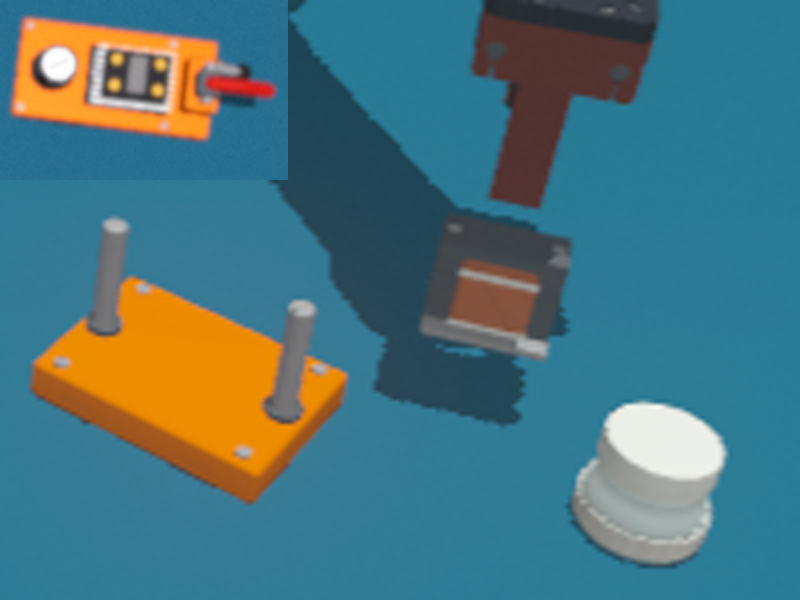

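The inset shows the capacitor standing on the disc with the relay stack intact. The main view shows the gripper above the transformer at (495,285), and the posts at (104,325) and (286,410). I'll cross-check with the scene view.

```bash
python3 - <<'E'
from h import *
f=lambda p,z:px2w('scene',np.array(p)/4+[360,200]-.4,z)*1000
e=f([[421,332],[546,358]],0)[:,:2]; d=e[1]-e[0]; print('edge',e.round(1),np.linalg.norm(d),np.degrees(np.arctan2(-d[0],d[1])))
n=np.array([-d[1],d[0]])/np.linalg.norm(d); print('ctr',e.mean(0)+23*n)
print('copper face',f([[452,288],[461,262],[540,288],[530,332]],.02).round(0).tolist())
t=f([[115,226],[301,309]],.08)[:,:2]; b=f([[104,322],[286,406]],.02)[:,:2]; print('post tops',t.round(1),t.mean(0),'bases',b.round(1),b.mean(0))
E
python3 - <<'E'
E
```

```text
edge [[478.9 252.9]
 [456.5 308.4]] 59.89162330640279 21.960327044821536
ctr [446.36132395 272.07091919]
copper face [[462.0, 257.0, 20.0], [438.0, 251.0, 20.0], [432.0, 290.0, 20.0], [469.0, 301.0, 20.0]]
post tops [[604.1 143.7]
 [601.8 239.2]] [602.95231603 191.46646164] bases [[600.4 142. ]
 [596.1 238.8]] [598.27680904 190.42115347]
```

Call:
drive_tool(
  rotation=[
    [0,0,0],
    [0,0,0],
    [0,0,0],
    [0,0,0],
    [0,0,0],
    [0,0,0],
    [0,0,0],
    [0,0,0],
    [0,0,0],
    [0,0,0],
    [0,0,0],
  ],
  offset=[
    [0,0.2,-3],
    [0,0.2,-6],
    [0,0.2,-9.2],
    [0,0.2,-9.2],
    [0,0.2,-9.2],
    [0,0.2,-9.2],
    [0,0.2,-9.2],
    [0,0.2,-9.2],
    [0,0.2,-9.2],
    [0,0.2,-9.2],
    [0,0.2,-9.2],
  ],
  jaw=[90,90,90,90,30,30,30,30,30,30,30],
  squeeze=45,
)

```text
time_s: 19.1
position: [0.4471, 0.2709, 0.0883]
eef_rot: [-3.096, -0.536, -0.002]
force: [0.1, -1.5, 7.1]
width: 0.521
```

Call:
drive_tool(
  rotation=[
    [0,0,0],
    [0,0,0],
    [0,0,0],
    [0,0,-0.8],
    [0,0,-1.5],
    [0,0,-2.2],
    [0,0,-2.2],
    [0,0,-2.2],
    [0,0,-2.2],
    [0,0,-2.2],
    [0,0,-2.2],
    [0,0,-2.2],
  ],
  offset=[
    [0,0,4],
    [0,0,8],
    [0,0,12],
    [4,-2,13],
    [8,-4.2,13],
    [12,-6.4,13],
    [15.3,-8.1,13],
    [15.3,-8.1,11],
    [15.3,-8.1,9.5],
    [15.3,-8.1,9.5],
    [15.3,-8.1,9.5],
    [15.3,-8.1,9.5],
  ],
  jaw=[30,30,30,30,30,30,30,30,30,30,30,30],
)

```text
time_s: 20.6
position: [0.5998, 0.1903, 0.1835]
eef_rot: [-3.141, -0.057, -0.002]
force: [0.0, 1.0, -4.0]
width: 0.525
```

Run:
```python
from h import *
b=snap('scene','pics/scene7.png')
cv2.imwrite('pics/c8.png',cv2.resize(b[190:330,330:490],(686,600),interpolation=2)[:,:,::-1]); o=bot.get_obs();print(o['position'],o['eef_rot'],o['width'])
```

```text
[0.59981335 0.19016238 0.18344481] [-3.14075981e+00 -5.69043819e-02 -1.85564935e-03] 0.5223776497771243
```

View pics/c8.png

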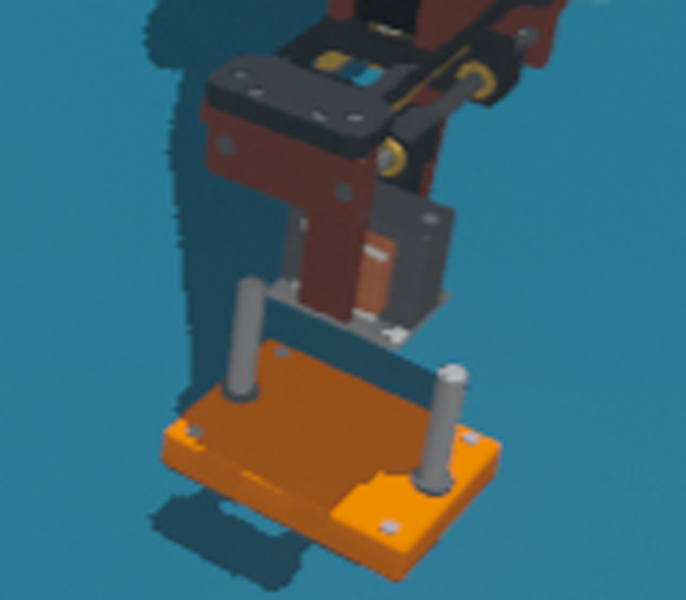

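The transformer hangs level above the plate, with its foot edge running (265,293)–(402,343) in the crop. I'll work out how it sits relative to the posts.

Run:
```python
from h import *
f=lambda p,z:px2w('scene',np.array(p)/4.2875+[330,190]-.4,z)*1000
e=f([[265,295],[400,347]],.0955)[:,:2]; d=e[1]-e[0]; n=np.array([-d[1],d[0]])/np.linalg.norm(d)
print(e.round(1),np.linalg.norm(d),np.degrees(np.arctan2(-d[0],d[1])),'ctr',e.mean(0)+23*n)
t=f([[251,284],[453,373]],.08)[:,:2]; b=f([[241,392],[432,482]],.02)[:,:2]; print(t.mean(0),b.mean(0),t.round(1),b.round(1))
```

```text
[[625.5 162.6]
 [619.1 222.9]] 60.704532112675516 6.019219513423091 ctr [599.45811253 190.34309561]
[602.17398565 191.18222413] [600.91882456 191.49319695] [[603.6 142.9]
 [600.7 239.4]] [[602.6 143.9]
 [599.3 239.1]]
```

Call:
drive_tool(
  rotation=[
    [0,0,0],
    [0,0,0],
    [0,0,0],
    [0,0,0],
    [0,0,0],
    [0,0,0],
    [0,0,0],
  ],
  offset=[
    [0.1,0,-2],
    [0.1,0,-4],
    [0.1,0,-6],
    [0.1,0,-7],
    [0.1,0,-7.4],
    [0.1,0,-7.4],
    [0.1,0,-7.4],
  ],
  jaw=[30,30,30,30,30,30,30],
)

```text
time_s: 21.52
position: [0.6011, 0.1899, 0.109]
eef_rot: [-3.141, -0.056, -0.001]
force: [0.5, -0.6, -3.7]
width: 0.524
```

Call:
drive_tool(
  rotation=[
    [0,0,0],
    [0,0,0],
    [0,0,0],
    [0,0,0],
    [0,0,0],
    [0,0,0],
    [0,0,0],
    [0,0,0],
    [0,0,0],
    [0,0,0],
    [0,0,0],
    [0,0,0],
  ],
  offset=[
    [0,0,-0.1],
    [0,0,-0.1],
    [0,0,-0.1],
    [0,0,-0.1],
    [0,0,-0.1],
    [0,0,-0.1],
    [0,0,4],
    [0,0,10],
    [0,0,16],
    [-6,0,18],
    [-12,0,18],
    [-18,0,18],
  ],
  jaw=[30,30,75,75,75,75,75,75,75,75,75,75],
)

```text
time_s: 23.02
position: [0.4189, 0.1898, 0.2889]
eef_rot: [-3.141, -0.056, -0.002]
force: [-0.0, 1.4, 0.7]
width: 0.748
```

Call:
drive_tool(
  rotation=[
    [0,0,0],
    [0,0,0],
    [0,0,0],
    [0,0,0],
  ],
  offset=[
    [-4,0,0],
    [-4,5,0],
    [-4,5,0],
    [-4,5,0],
  ],
  jaw=[75,75,75,75],
)

```text
time_s: 23.52
position: [0.3807, 0.2394, 0.2885]
eef_rot: [3.141, 0.057, -0.0]
force: [-0.3, -0.7, -0.4]
width: 0.75
```

Run:
```python
from h import *
a=snap('top','pics/top8.png');b=snap('scene','pics/scene8.png')
A=cv2.resize(a[205:305,195:475],(800,286),interpolation=2)
B=cv2.resize(b[155:330,180:540],(640,311),interpolation=2)
C=np.zeros((597,800,3),np.uint8);C[:286]=A;C[286:,:640]=B
cv2.imwrite('pics/c9.png',C[:,:,::-1])
a0=cv2.imread('pics/top0.png')[:,:,::-1]; d=(np.abs(a.astype(int)-a0).max(2)>50)
for n,(x0,y0,x1,y1) in dict(meter=(470,222,535,302),jar=(130,255,170,292),driver=(278,120,312,212)).items(): print(n,d[y0:y1,x0:x1].sum())
```

```text
meter 0
jar 0
driver 0
```

View pics/c9.png

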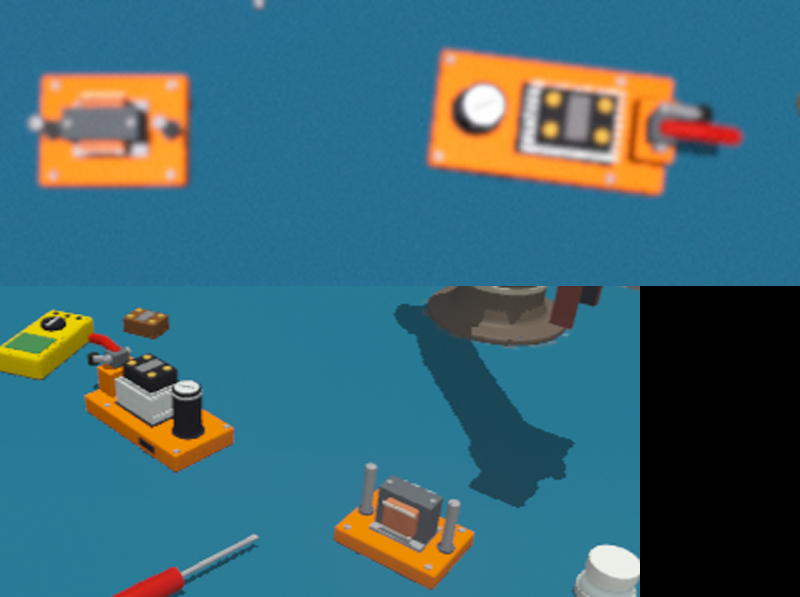

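Everything is in place: transformer between the posts at (105,123), capacitor at (482,105), stack at (575,120). I'll check the numbers, then hand in.

Run:
```python
from h import *
im=cv2.imread('pics/top8.png'); h=cv2.cvtColor(im,cv2.COLOR_BGR2HSV).astype(int);H,S,V=h[...,0],h[...,1],h[...,2]
def jig(p,c,a):
    a=np.radians(a);d=np.array(p)-c;return (np.array([[np.cos(a),np.sin(a)],[-np.sin(a),np.cos(a)]])@d).round(1)
C=(613.6,-170.5),-6.2; P=(600,189.5),1.6
m=np.zeros(V.shape,bool);m[230:255,352:375]=((S<90)&(V>140))[230:255,352:375]
v,u=np.nonzero(m);w=px2w('top',[[u.mean(),v.mean()]],.085)[0,:2]*1000;print('cap',jig(w,*C))
g=lambda x,y:np.array([x,y])/2.857+[195,205]-.35
core=px2w('top',[g(62,108),g(138,108),g(138,140),g(62,140)],.07)[:,:2]*1000; print('trafo core',core.round(1).tolist(),jig(core.mean(0),*P))
s=px2w('top',[g(527,83),g(626,91),g(617,163),g(519,152)],.06)[:,:2].mean(0)*1000
r=px2w('top',[g(553,98),g(605,107),g(601,135),g(549,130)],.082)[:,:2].mean(0)*1000
print('sink',jig(s,*C),'relay-sink',jig(r,s,-6.2))
```

```text
cap [-0.1 62.1]
trafo core [[611.0, 220.1], [612.4, 160.3], [587.3, 159.2], [585.8, 218.7]] [-0.9  0.1]
sink [ -1.8 -10.2] relay-sink [ 1.4 -0.2]
```

```bash
python3 -c "
from bench import bot
print(bot.job_done())"
```

```text
the job is handed in; nothing more can be done
None
```

I placed all four parts, let go of them, moved the arm clear and handed the job in at about 24 s of the 112 s allowed. The hand-in reports no verdict.

The last position checks came from the top camera:

| Part | Measured | Target | Tolerance |
|---|---|---|---|
| Heat sink (clamp jig x, y) | (-1.8, -10.2) mm | (0, -12) mm | 12 mm |
| Relay from heat sink centre (x, y) | (1.4, -0.2) mm | (0, 0) mm | 10 mm |
| Capacitor (clamp jig x, y) | (-0.1, 62.1) mm | (0, 62) mm | 12 mm |
| Transformer (post jig x, y) | (-0.9, 0.1) mm | (0, 0) mm | 12 mm |

- **Orientation:** everything stands upright and looks square in both views.
- **Bystanders:** the multimeter, paste jar and screwdriver show no pixel change from the first picture. The brown look-alike of the relay was left alone.
- **Readings that failed or disagreed:**
  - One automatic reading of the relay on the sink put it about 11 mm off, because a brass terminal had merged with the orange of the jig. The terminal pixels I read by hand put it back within 2 mm.
  - While the transformer hung over the plate, the camera gave its turn as about 6° against about 2° from the arm. After release its core read about 1.5°, in line with the jig.

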